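# Make up two sampling kits

## Task

Make up the two sampling kits from the stock standing left and right of the trays: the yellow tray gets the blue-lidded pot and the amber vial, and the green tray gets the white-lidded pot, the white-capped clear vial and the black cell case. Stand each thing upright and fully down in the recess that suits its shape (pot in the large round one, vial in the small round one, case flat in the oblong one, which stays empty in the yellow tray), and leave the red pipette bulb where it lies.

Things in the scene. Friction and masses are not known exactly. Their poses are not given: they have to be found in the camera images.
- yellow_tray: Yellow kit tray, fixed, 224x80x14 mm. Origin: centre of the underside; x along its length, z up. Three dark-floored recesses on its long centre line, 10 mm deep (floor at z 4 mm): large round (pot) 62 mm wide, centre x -68 mm; small round (vial) 38 mm, at x 0; oblong (case) 74 mm along x, 63 along y, centre x +66 mm. The pot end is nearest the robot, within 15 degrees.
- green_tray: Green kit tray, fixed, 224x80x14 mm. Origin: centre of the underside; x along its length, z up. Three dark-floored recesses on its long centre line, 10 mm deep (floor at z 4 mm): large round (pot) 62 mm wide, centre x -68 mm; small round (vial) 38 mm, at x 0; oblong (case) 74 mm along x, 63 along y, centre x +66 mm. The pot end is nearest the robot, within 15 degrees.
- blue_pot: Loose sample pot with a blue screw lid and clear body, upright, 59 mm high; lid 51 mm across (z 45 to 59 mm), body below it 46 mm across tapering to 40 mm at the foot. Origin: centre of the underside, z up. Grasp round the lid. (Another one farther right, behind the mouse, is not part of the stock.)
- white_pot: Loose sample pot of the same form and size with a white screw lid: 59 mm high, lid 51 mm across (z 45 to 59 mm), body 46 mm across tapering to 40 mm. Origin: centre of the underside, z up. Grasp round the lid.
- amber_vial: Loose vial of dark amber glass with a black cap, upright, 22 mm across, 50 mm high (cap 20 mm across from z 40 mm). Origin: centre of the underside, z up.
- clear_vial: Loose clear glass vial with a white cap, upright, 22 mm across, 50 mm high (cap 20 mm across from z 40 mm). Origin: centre of the underside, z up.
- cell_case: Loose black case of a quartz cell with a pale label on top, lying flat: 47 mm along its x, 58 mm along its y, 28 mm high. Origin: centre of the underside (the body's middle lies within 1 mm of it), z up. Its long side (y) goes along the tray's x, either way round.
- red_bulb: Red rubber pipette bulb lying loose on the bench among the stock, right of the trays, long way about left to right: 121 mm along its y, 52 mm wide, 53 mm high. Origin: under its middle. It stays where it is.
Mind the look-alikes: they are no part of the job. There is more than one size of the clear_vial; the one meant has the size given above.

How it is judged (in metres and radians):
At the end, for the whole second after the job is handed in: Each thing in its recess of its tray: origin within 13 mm of the recess centre in the tray's x and y and at most 8.5 mm above the tray's underside (4 mm when fully down), upright within 0.12 rad, at rest; red bulb within 30 mm of where it lay (x of blue_pot in the frame of yellow_tray between -0.081 and -0.055 m and y of blue_pot in the frame of yellow_tray between -0.013 and 0.013 m and z of blue_pot in the frame of yellow_tray between 0 and 0.0085 m and angle between each of blue_pot, amber_vial, white_pot, clear_vial, cell_case's own z axis and vertical below 0.12 rad and linear speed of each of blue_pot, amber_vial, white_pot, clear_vial, cell_case below 0.02 m/s and x of amber_vial in the frame of yellow_tray between -0.013 and 0.013 m and y of amber_vial in the frame of yellow_tray between -0.013 and 0.013 m and z of amber_vial in the frame of yellow_tray between 0 and 0.0085 m and x of white_pot in the frame of green_tray between -0.081 and -0.055 m and y of white_pot in the frame of green_tray between -0.013 and 0.013 m and z of white_pot in the frame of green_tray between 0 and 0.0085 m and x of clear_vial in the frame of green_tray between -0.013 and 0.013 m and y of clear_vial in the frame of green_tray between -0.013 and 0.013 m and z of clear_vial in the frame of green_tray between 0 and 0.0085 m and x of cell_case in the frame of green_tray between 0.053 and 0.079 m and y of cell_case in the frame of green_tray between -0.013 and 0.013 m and z of cell_case in the frame of green_tray between 0 and 0.0085 m and distance of red_bulb from where it was at the start of the episode below 0.03 m); the robot touches nothing.
It fails at once if the red pipette bulb is moved 30 mm or more (distance of red_bulb from where it was at the start of the episode above 0.03 m).
It also fails if it takes over 102 s, if anything falls off the work surface, if the arm or the gripper's body presses on something with over 40 N, if the wrist force passes 120 N, or if a joint passes its speed limit or range.

## Robot

A 6-joint arm with a two-finger parallel gripper is mounted at the origin on a cart in front of the work surface, level with it; the furniture and walls round the work are solid. World frame = base frame: x ahead of the robot, y to its left, z up, the work surface at z = 0. Lengths are in m, angles in degrees, forces in N, time in s.
With the tool pointing down it reaches from about 0.3 to 0.75 m from the base axis. Payload 8.5 kg.
Tool frame: the origin (TCP) lies midway between the tips of the shut fingers; the grasp point (between the pads) lies 19 mm behind it; z points along the fingers, y is the direction in which the jaws open and shut (so a half turn about z gives the same grasp; the last joint's range is limited). The gripper opens to 85 mm and grips with 20 to 120 N. Pads are 22 mm wide; open, the fingers measure 114 mm over their backs; the gripper's body (76 mm by 85 mm) begins 54 mm behind the grasp point. The pads swing forward as they close: fully open they stand 13 mm farther back than shut.
Start: joints at [-84.357, 21.807, 74.336, -0, 83.858, -12.336], TCP at [0.17, -0.523, 0.202] pointing down, gripper open.
Joint ranges: [-178.18, 178.18], [-50.72, 133.34], [12.68, 142.11], [-81.47, 261.47], [9.98, 163.14], [-165.26, 165.26]. Speed limits (degrees/s): [136.94, 136.94, 180, 180, 180, 180].

## Interface

Orientations are given as a 3x3 rotation matrix whose columns are the frame's x, y, z axes.
In Python, from rig import env, viewer, ticket gives the robot as it stands. The module is installed in compiled form; this text tells all that it offers.
- The arm moves only by the shell command python3 -m pendant 'ROWS' [FORCE]. ROWS is JSON, a list of rows, each a list of 3 entries, a list of its own where there are three numbers: the shift along the world's x, y, z in mm, then the turn about the world's z in rad, then the opening, from -1 (shut) to 1 (fully open). A call has 1 to 12 rows; each row shifts and turns the pose as measured when the row begins; what a row does not reach is not made up. A row lasts 1/8 s, in which the tool goes at most 62.5 mm and 10.7 degrees, less where a joint would pass 70% of its speed; a pose out of reach is approached as far as the arm can. A call with a gripper value outside its range is refused whole. The fingers move at their own pace and stop on an object; FORCE is the grip in N (left out, the last holds). Time passes only in rows, so rows that do not move let the fingers close. It gives the time, the measured TCP pose, the force and the opening at its end, in the units of the state.
- env.observe(): the state, without advancing time (a new reading comes with each control period).
- viewer.get_image(name): name is "scene" or "top" or "wrist"; returns (picture, depth): 420x560x3 uint8, red, green, blue; 420x560 float32, m along the optical axis (not along the pixel's ray), 0 where there is no reading.
- viewer.camera_params(name): a dict with "fx", "fy", "cx", "cy" (pixels), "rvec" (rotation vector, rad) and "tvec" (3), from world to camera coordinates, as OpenCV has them; the wrist camera has in their place "T_tool_cam" (4x4, takes a point from camera to tool coordinates, whose origin is the TCP and whose axes are the flange's). Camera axes: x right, y down, z forward; pixel columns grow to the right and rows downward; lengths in m; the calibration is good to about 2 mm. A picture is of the moment at which its call begins: read the wrist's pose just before it. camera_params takes no time and is no camera call.
- ticket.close_job(): hands the job in, once; it reports no verdict.
The state is a dict: "time_s": time; "q": joint angles; "qvel": joint speeds; "joint_efforts": joint torques, N m; "position": TCP position; "tool_rot": TCP orientation; "ft_force": force on the tool from outside, world axes, zero at the start; "wrist_torque": the same for the moment, N m; "grip_width": finger opening in m.
Only numpy, scipy, OpenCV 4.12 (cv2) and the standard library are available. Lean on these libraries where they do the work, as an engineer would, in place of code of your own. Each camera call takes 0.05 s, during which the arm holds its last target. There are 200 camera calls.

## Working session

There is one attempt and no reset: what is moved stays moved. The work goes in short steps, Python scripts to look and compute and a shell command to move; the robot and the scene stay as the last step left them, time stands still between calls to the robot, and variables do not carry over. Pictures are saved under pics/ and viewed, about 12 in all and at most 16, crops included, and the job is handed in when it is done.

```bash
mkdir -p pics; cat > h.py <<'E'
import numpy as np, cv2
from rig import env, viewer, ticket
def cam(n):
    p=viewer.camera_params(n); K=np.array([[p['fx'],0,p['cx']],[0,p['fy'],p['cy']],[0,0,1]])
    if 'rvec' in p:
        R=cv2.Rodrigues(np.array(p['rvec'],float))[0]; t=np.array(p['tvec'],float).ravel()
        return K,R.T,-R.T@t
    s=env.observe(); T=np.array(p['T_tool_cam']); Rt=np.array(s['tool_rot']); 
    return K,Rt@T[:3,:3],np.array(s['position'])+Rt@T[:3,3]
def ray(c,u,v,z):
    K,R,o=c; d=R@np.linalg.solve(K,[u,v,1.]); return o+d*(z-o[2])/d[2]
def cloud(c,D):
    K,R,o=c; v,u=np.indices(D.shape)
    P=np.stack([(u-K[0,2])/K[0,0]*D,(v-K[1,2])/K[1,1]*D,D],-1)
    return P@R.T+o
def proj(c,p):
    K,R,o=c; q=K@(R.T@(np.array(p)-o)); return q[:2]/q[2]
def snap(n,f):
    c=cam(n); I,D=viewer.get_image(n); cv2.imwrite('pics/'+f+'.png',I[:,:,::-1]); np.savez('pics/'+f+'.npz',I=I,D=D,K=c[0],R=c[1],o=c[2]); return c,I,D
def load(f):
    z=np.load('pics/'+f+'.npz'); return (z['K'],z['R'],z['o']),z['I'],z['D']
E
python3 - <<'E'
from h import *
for n in ('top','scene'):
    c,I,D=snap(n,n+'0'); print(n,c[2],c[1][:,2],c[0][0,0])
print(env.observe())
E
```

```text
top [0.28836228 0.01788136 1.06106376] [ 1.95444475e-01  7.16158860e-04 -9.80714507e-01] 454.2420239537133
scene [-0.20407102  0.58374936  0.44108052] [ 0.7074024  -0.58480665 -0.39696729] 423.30774738748977
{'time_s': 0.1, 'q': array([-8.43565362e+01,  2.18375677e+01,  7.43770504e+01, -9.22204184e-04,
        8.38587221e+01, -1.23350228e+01]), 'qvel': array([ 0.02514255, -0.11015151, -0.10865519,  0.04771131,  0.08730715,
        0.00167939]), 'joint_efforts': array([ 2.87935683e-03, -4.49220800e+01, -2.31657600e+01, -1.68110651e-04,
        3.68619076e-03, -1.68424430e-05]), 'position': array([ 0.1697343 , -0.5228527 ,  0.20138922]), 'tool_rot': array([[ 9.51171962e-01,  3.08661429e-01, -1.41800814e-04],
       [ 3.08661354e-01, -9.51171147e-01,  1.27225076e-03],
       [ 2.57817895e-04, -1.25389768e-03, -9.99999181e-01]]), 'ft_force': array([-0.1089924 , -0.59678928, -0.63912649]), 'wrist_torque': array([ 0.01982529,  0.07354044, -0.02836797]), 'grip_width': 0.08498408145502401}
```

View pics/top0.png

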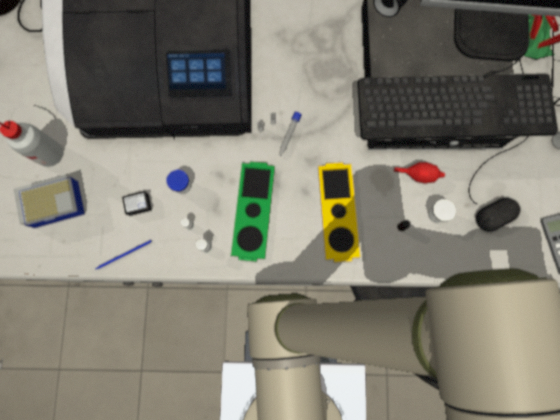

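View pics/scene0.png

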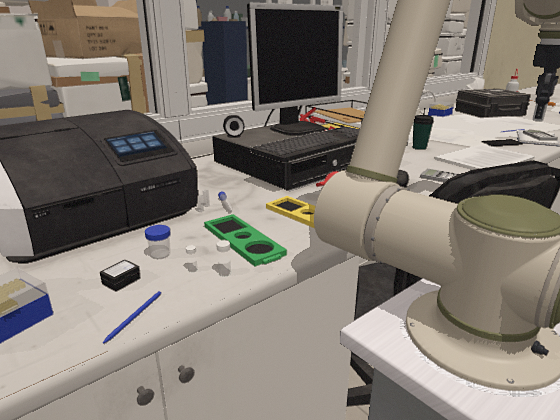

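The top view shows the following:
- Green tray at about (252,210) and yellow tray at about (340,212).
- Blue lid (178,180), black case (137,203), white lid (444,210), dark cap in shadow (404,226) and red bulb (425,172).
- White-capped vial candidates at (186,222) and (203,244). Two more small vials stand at (262,125) and (272,117).

Next I'll measure them and look at a close crop.

```bash
python3 - <<'E'
from h import *
c,I,D=load('top0'); P=cloud(c,D); H=P[:,:,2]
for nm,(u,v,r) in dict(blue=(178,180,16),case=(137,203,20),whitepot=(444,210,16),amber=(404,226,12),v1=(186,222,9),v2=(203,244,9),v3=(262,125,7),v4=(272,117,7),bulb=(425,172,25)).items():
    m=np.zeros(H.shape,bool); m[v-r:v+r+1,u-r:u+r+1]=1; m&=(D>0)
    h=np.percentile(H[m],98); t=m&(H>h-.008)&(H<h+.01)
    p=P[t]; print(nm,'top z %.4f'%h,'n',t.sum(),'mean',p.mean(0).round(4),'ext',np.ptp(p,axis=0).round(4), 'bench',np.percentile(H[m],5).round(4))
def mask(lo,hi):
    hsv=cv2.cvtColor(I,cv2.COLOR_RGB2HSV); return cv2.inRange(hsv,lo,hi)
for nm,lo,hi in (('green',(45,120,60),(80,255,255)),('yellow',(22,150,80),(32,255,255))):
    m=mask(lo,hi); cs,_=cv2.findContours(m,cv2.RETR_EXTERNAL,cv2.CHAIN_APPROX_NONE)
    k=max(cs,key=cv2.contourArea)[:,0]; W=np.array([ray(c,u,v,.014)[:2] for u,v in k],np.float32)
    print(nm,cv2.minAreaRect(W))
    for v,u in [(0,0)]: pass
    x0,y0,w,h=cv2.boundingRect(k); 
    inn=cv2.bitwise_not(m); hs,_=cv2.findContours(m,cv2.RETR_CCOMP,cv2.CHAIN_APPROX_NONE)
    for q in hs:
        if 60<cv2.contourArea(q)<1500:
            q=q[:,0]; Wq=np.array([ray(c,a,b,.014)[:2] for a,b in q],np.float32); (cx,cy),s,a=cv2.minAreaRect(Wq); print('  hole',round(cx,4),round(cy,4),np.round(s,4))
a=cv2.resize(I[100:260,115:285],None,fx=3.2,fy=3.2,interpolation=cv2.INTER_CUBIC); b=cv2.resize(load('scene0')[1][180:290,90:270],(800-a.shape[1],int(110*(800-a.shape[1])/180)))
o=np.zeros((a.shape[0],800,3),np.uint8); o[:,:a.shape[1]]=a;o[:b.shape[0],a.shape[1]:]=b
e=cv2.resize(I[150:250,385:475],None,fx=2.8,fy=2.8); o[220:500,a.shape[1]:a.shape[1]+252]=e[:, :252]
cv2.imwrite('pics/crop.png',o[:,:,::-1])
E
```

```text
blue top z 0.0610 n 380 mean [0.5522 0.2723 0.0583] ext [0.0499 0.0496 0.0096] bench -0.0029
case top z 0.0308 n 475 mean [0.5045 0.3733 0.0278] ext [0.057  0.064  0.0111] bench -0.003
whitepot top z 0.0623 n 394 mean [ 0.4936 -0.3335  0.0591] ext [0.0486 0.051  0.0108] bench -0.0025
amber top z 0.0520 n 63 mean [ 0.4623 -0.2489  0.0501] ext [0.0185 0.019  0.0099] bench -0.0029
v1 top z 0.0514 n 64 mean [0.4563 0.2494 0.0492] ext [0.0182 0.0183 0.0101] bench -0.0031
v2 top z 0.0678 n 108 mean [0.4054 0.2075 0.065 ] ext [0.0247 0.0243 0.0098] bench -0.0026
v3 top z 0.0436 n 24 mean [0.7    0.0893 0.041 ] ext [0.0146 0.0143 0.0122] bench -0.0035
v4 top z 0.0438 n 22 mean [0.7199 0.06   0.0407] ext [0.014  0.01   0.0093] bench -0.0037
bulb top z 0.0514 n 315 mean [ 0.5876 -0.3014  0.0484] ext [0.041  0.0569 0.0124] bench -0.0029
green ((0.4933195412158966, 0.10008441656827927), (0.0767335370182991, 0.23338629305362701), 85.53812408447266)
  hole 0.4257 0.1057 [0.0585 0.058 ]
  hole 0.4931 0.0998 [0.0339 0.0333]
  hole 0.5591 0.0953 [0.0626 0.0717]
  hole 0.9392 -0.6224 [0.0589 0.1092]
yellow ((0.4951942563056946, -0.1012837365269661), (0.23559625446796417, 0.07970435172319412), 4.771237850189209)
  hole 0.4283 -0.1066 [0.0586 0.06  ]
  hole 0.4949 -0.1016 [0.0348 0.034 ]
  hole 0.5607 -0.095 [0.0707 0.0614]
```

View pics/crop.png

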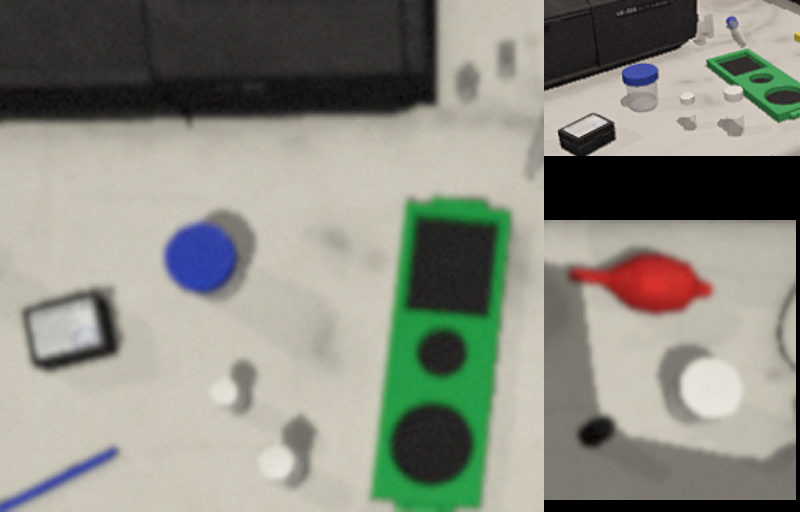

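Of the two, v1 (186,222) has its cap top at z 0.051 and is 18 mm across, so it is the 50 mm vial. v2 (203,244) is 0.066 high and larger. v3 and v4 are smaller, at 0.043. The tray holes match the given spacing: green is at about -4.5°, yellow at about +5°. I'll start with the amber vial and get the case yaw in the meantime.

```bash
python3 - <<'E'
from h import *
c,I,D=load('top0'); P=cloud(c,D); H=P[:,:,2]
m=np.zeros(H.shape,np.uint8); m[180:226,114:162]=(H[180:226,114:162]>.018); cs,_=cv2.findContours(m,0,1); k=max(cs,key=cv2.contourArea)[:,0]
W=np.array([ray(c,u,v,.028)[:2] for u,v in k],np.float32); r=cv2.minAreaRect(W); print(r, cv2.boxPoints(r).round(4).tolist())
E
python3 -m pendant '[[[36,34,-10],-0.028,1],[[36,34,-10],-0.028,1],[[36,34,-10],-0.028,1],[[36,34,-10],-0.028,1],[[36,34,-10],-0.028,1],[[36,34,-10],-0.028,1],[[36,34,-10],-0.028,1],[[36,34,-10],-0.028,1],[[0,0,0],0,1]]' 40
```

```text
((0.5032637715339661, 0.3719508945941925), (0.04852167144417763, 0.0595613531768322), 15.692514419555664) [[0.47189998626708984, 0.39410001039505005], [0.4880000054836273, 0.3366999924182892], [0.5346999764442444, 0.3497999906539917], [0.5185999870300293, 0.40720000863075256]]
time_s: 1.23
position: [0.464, -0.2405, 0.1161]
tool_rot: [[0.997, 0.08, -0.003], [0.08, -0.997, 0.005], [-0.002, -0.005, -1.0]]
ft_force: [-0.3, -0.7, 0.4]
grip_width: 0.0853
```

```bash
python3 - <<'E'
from h import *
c,I,D=snap('wrist','w1'); print(env.observe()['position'],c[2]); print(proj(c,[.4623,-.2489,.05]),proj(c,[.4283,-.1066,.014]))
H=cloud(c,D)[:,:,2];P=cloud(c,D)
t=(H>.042)&(H<.056)&(D>0)&(np.hypot(P[:,:,0]-.4623,P[:,:,1]+.2489)<.02); print(t.sum(),P[t].mean(0),np.ptp(P[t],axis=0))
E
```

```text
[ 0.46323761 -0.24182216  0.11644205] [ 0.52957712 -0.23666962  0.28897189]
[290.75892875 210.24119257] [132.53548244 222.79633917]
503 [ 0.46150017 -0.24964242  0.05084999] [0.01920636 0.01906158 0.01110791]
```

View pics/w1.png

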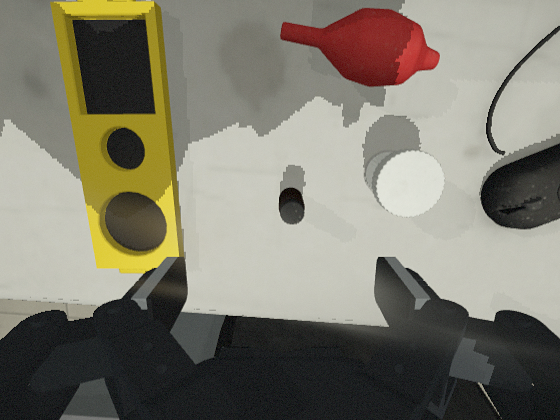

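The wrist view shows the amber cap at (291,205), which agrees with the top view. The white pot is at (409,183) and the bulb at (370,45). I'll narrow the jaws, go down and grip.

```bash

python3 -m pendant '[[[-1,-4,0],0,0],[[-1,-3,-10],0,0],[[0,0,-20],0,0],[[0,0,-20],0,0],[[0,0,-20],0,0],[[0,0,-15],0,0],[[0,0,-10],0,0],[[0,0,0],0,0]]' 40
```

```text
time_s: 2.28
position: [0.4559, -0.2563, 0.0168]
tool_rot: [[0.998, 0.067, -0.003], [0.067, -0.998, 0.003], [-0.002, -0.004, -1.0]]
ft_force: [-0.1, -0.9, -0.4]
grip_width: 0.0429
```

```bash

python3 -m pendant '[[[5,6,0],0,0],[[0,0,0],0,0]]'; python3 -m pendant '[[[0,0,0],0,-1],[[0,0,0],0,-1],[[0,0,0],0,-1],[[0,0,0],0,-1]]'
```

```text
time_s: 2.52
position: [0.4615, -0.2505, 0.0177]
tool_rot: [[0.998, 0.067, -0.001], [0.067, -0.998, 0.002], [-0.001, -0.002, -1.0]]
ft_force: [-0.8, -0.9, 0.2]
grip_width: 0.0429
time_s: 3.02
position: [0.4619, -0.2506, 0.0185]
tool_rot: [[0.998, 0.067, -0.0], [0.067, -0.998, 0.001], [-0.0, -0.001, -1.0]]
ft_force: [-0.7, -1.3, -0.3]
grip_width: 0.016
```

```bash

python3 -m pendant '[[[0,0,0],0,-1],[[0,0,0],0,-1]]'; python3 - <<'E'
from h import *
snap('wrist','w2')
E
```

```text
time_s: 3.28
position: [0.4618, -0.2506, 0.0184]
tool_rot: [[0.998, 0.067, -0.0], [0.067, -0.998, 0.001], [-0.0, -0.001, -1.0]]
ft_force: [0.1, 0.3, 1.5]
grip_width: 0.0155
```

View pics/w2.png

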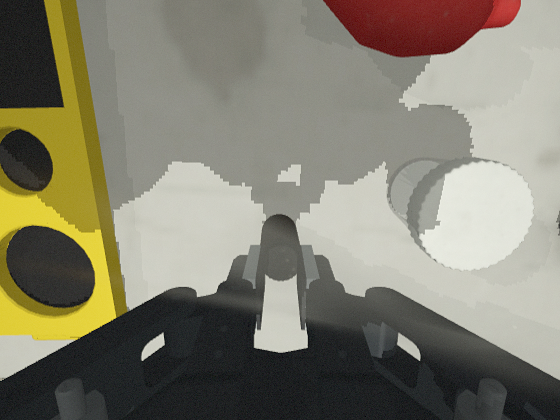

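```bash
python3 - <<'E'
from h import *
c,I,D=load('w2'); p=env.observe()['position']
for dz in (0.05,0.02): print(proj(c,[p[0],p[1],dz]),proj(c,[p[0]+.011,p[1],dz]))
P=cloud(c,D); t=(P[...,2]>.025)&(P[...,2]<.056)&(abs(P[...,1]-p[1])<.012)&(abs(P[...,0]-p[0])<.04)&(D>0)
for lo in (.02,.03,.04,.045): 
    s=(P[...,2]>lo)&(P[...,2]<lo+.01)&(abs(P[...,1]-p[1])<.009)&(abs(P[...,0]-p[0])<.04)&(D>0); print(lo,s.sum(),P[s].min(0).round(4),P[s].max(0).round(4)) if s.any() else 0
y=cv2.resize(I[190:370,200:370],None,fx=3,fy=3,interpolation=cv2.INTER_CUBIC); cv2.imwrite('pics/w2c.png',cv2.convertScaleAbs(y,alpha=1.8,beta=15)[:,:,::-1])
E
```

```text
[279.37849009 260.24212953] [280.90780561 239.16630601]
[279.63819191 238.25653096] [280.92563686 220.21520191]
0.02 177 [ 0.4665 -0.2596  0.02  ] [ 0.472  -0.2416  0.0299]
0.03 360 [ 0.464  -0.2596  0.0301] [ 0.4722 -0.2416  0.0395]
0.04 174 [ 0.4658 -0.2586  0.0418] [ 0.4709 -0.2431  0.05  ]
0.045 1220 [ 0.4508 -0.2594  0.045 ] [ 0.4718 -0.2418  0.0549]
```

View pics/w2c.png

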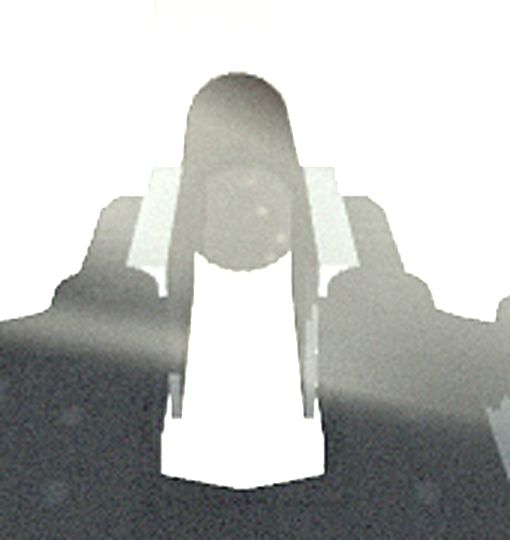

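The crop shows the vial upright and centred between the pads, so the width reading simply runs low. I'll lift and carry it to the yellow tray.

```bash

python3 -m pendant '[[[0,0,25],0,-1],[[0,0,25],0,-1],[[5,25,0],0,-1],[[7,30,0],0,-1],[[7,30,0],0,-1],[[7,30,0],0,-1],[[5,25,0],0,-1],[[0,0,0],0,-1],[[0,0,0],0,-1]]'; python3 - <<'E'
from h import *
c,I,D=snap('wrist','w3'); p=env.observe(); print(p['position'],p['grip_width'])
hsv=cv2.cvtColor(I,cv2.COLOR_RGB2HSV); m=cv2.inRange(hsv,(22,140,60),(34,255,255)); hs,_=cv2.findContours(m,cv2.RETR_CCOMP,cv2.CHAIN_APPROX_NONE)
for q in hs:
    if 300<cv2.contourArea(q): q=q[:,0]; W=np.array([ray(c,a,b,.014)[:2] for a,b in q],np.float32); print(cv2.minAreaRect(W),q.mean(0))
E
```

```text
time_s: 4.45
position: [0.4931, -0.1075, 0.0698]
tool_rot: [[0.998, 0.066, -0.0], [0.066, -0.998, 0.001], [-0.0, -0.001, -1.0]]
ft_force: [0.6, 0.2, 0.4]
grip_width: 0.0153
[ 0.49303965 -0.10753952  0.06981165] 0.015219657345039658
((0.3917904496192932, -0.1127733364701271), (0.029556363821029663, 0.04517247900366783), 14.609724044799805) [280.44       327.06666667]
((0.5351663827896118, -0.09747273474931717), (0.1567210853099823, 0.08019360154867172), 4.759694576263428) [271.05905512 155.05643045]
((0.49870583415031433, -0.1007273942232132), (0.03109276108443737, 0.03653832525014877), 14.826159477233887) [271.97080292 204.0729927 ]
((0.5606837272644043, -0.09562640637159348), (0.07104767113924026, 0.06105823069810867), 5.114437103271484) [269.36147757 113.99736148]
```

View pics/w3.png

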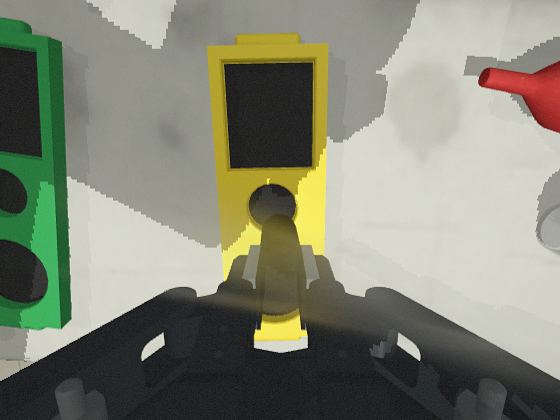

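The vial is held and the recess is at (272,204). The oblong recess confirms the tray pose. I'll shift by (+2,+6) and lower.

```bash

python3 -m pendant '[[[2,6,0],0,-1],[[0,0,0],0,-1],[[0,0,-15],0,-1],[[0,0,-15],0,-1],[[0,0,-10],0,-1],[[0,0,-4],0,-1],[[0,0,0],0,-1]]'
```

```text
time_s: 5.38
position: [0.4955, -0.1037, 0.0249]
tool_rot: [[0.998, 0.062, 0.001], [0.062, -0.998, 0.0], [0.001, -0.0, -1.0]]
ft_force: [0.0, 0.7, -0.2]
grip_width: 0.0155
```

```bash

python3 -m pendant '[[[0,2,-2],0,-1],[[0,0,0],0,-1],[[0,0,0],0,-0.2],[[0,0,0],0,-0.2],[[0,0,0],0,0],[[0,0,30],0,0],[[0,0,40],0,0],[[0,0,30],0,1],[[0,0,0],0,1]]'; python3 - <<'E'
from h import *
c,I,D=snap('wrist','w4'); p=env.observe(); print(p['position'],p['grip_width'])
P=cloud(c,D); t=(P[...,2]>.045)&(P[...,2]<.062)&(np.hypot(P[...,0]-.495,P[...,1]+.1012)<.02); print(t.sum(),P[t].mean(0),np.ptp(P[t],axis=0))
E
```

```text
time_s: 6.5
position: [0.4956, -0.1016, 0.1266]
tool_rot: [[0.998, 0.062, 0.002], [0.062, -0.998, -0.0], [0.002, 0.0, -1.0]]
ft_force: [-0.3, 0.5, -0.2]
grip_width: 0.0771
[ 0.49497252 -0.10134428  0.12532496] 0.08344654897362251
473 [ 0.49565945 -0.10114102  0.0549505 ] [0.01907212 0.01900666 0.01138644]
```

View pics/w4.png

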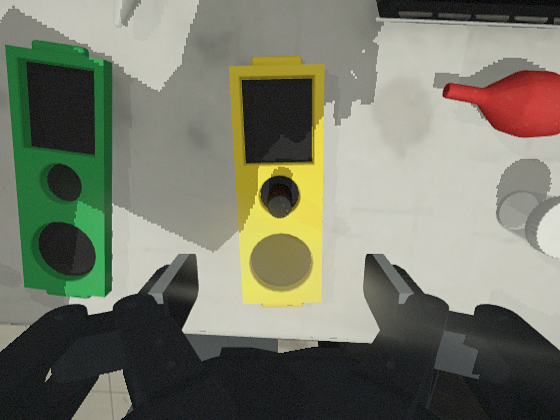

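The amber vial stands in its recess, with the cap at (280,204) and its top at 0.055. Next is the white pot.

```bash

python3 -m pendant '[[[0,-38,0],-0.02,1],[[0,-50,0],-0.02,1],[[0,-50,0],-0.02,1],[[0,-50,0],0,1],[[0,-36,0],0,1],[[0,0,0],0,1],[[0,0,0],0,1]]'; python3 - <<'E'
from h import *
c,I,D=snap('wrist','w5'); p=env.observe(); print(p['position'],p['grip_width'])
P=cloud(c,D); t=(P[...,2]>.052)&(P[...,2]<.066)&(np.hypot(P[...,0]-.4936,P[...,1]+.3335)<.04); q=P[t]; print(t.sum(),q.mean(0),(q.max(0)+q.min(0))/2,np.ptp(q,axis=0))
E
```

```text
time_s: 7.42
position: [0.4908, -0.3289, 0.1152]
tool_rot: [[1.0, 0.002, -0.012], [0.002, -1.0, 0.012], [-0.012, -0.012, -1.0]]
ft_force: [0.6, 0.6, 0.0]
grip_width: 0.0853
[ 0.49081752 -0.32880878  0.11531358] 0.08552697229127341
3410 [ 0.49318775 -0.33441984  0.06012155] [ 0.49195436 -0.33435867  0.05736583] [0.05041902 0.04999332 0.01058443]
```

```bash

python3 -m pendant '[[[2,-6,0],0,1],[[0,0,0],0,1],[[0,0,-20],0,1],[[0,0,-25],0,1],[[0,0,-20],0,1],[[0,0,-15],0,1],[[0,0,-4],0,1],[[0,0,0],0,1]]' 40
```

```text
time_s: 8.48
position: [0.4947, -0.3321, 0.0306]
tool_rot: [[1.0, 0.007, -0.009], [0.007, -1.0, 0.01], [-0.009, -0.01, -1.0]]
ft_force: [-0.4, 0.2, 0.5]
grip_width: 0.0851
```

```bash

python3 -m pendant '[[[-1,-2,0],0,1],[[0,0,0],0,-1],[[0,0,0],0,-1],[[0,0,0],0,-1],[[0,0,0],0,-1],[[0,0,0],0,-1]]'
```

```text
time_s: 9.22
position: [0.4943, -0.3349, 0.0324]
tool_rot: [[1.0, 0.007, -0.007], [0.007, -1.0, 0.007], [-0.007, -0.007, -1.0]]
ft_force: [0.5, 0.2, -0.2]
grip_width: 0.0005
```

```bash
python3 - <<'E'
from h import *
c,I,D=snap('wrist','w6'); p=env.observe(); print(p['position'],p['grip_width'])
c,I2,D=snap('top','t6')
cv2.imwrite('pics/w6c.png',np.hstack([I[:400],cv2.resize(I2[140:260,380:480],(240,288))[:288] if 0 else np.vstack([cv2.resize(I2[140:260,380:480],(240,288)),np.zeros((112,240,3),np.uint8)])])[:,:,::-1])
E
```

```text
[ 0.4943253  -0.33487708  0.03246306] 0.00018764489645819112
```

View pics/w6c.png

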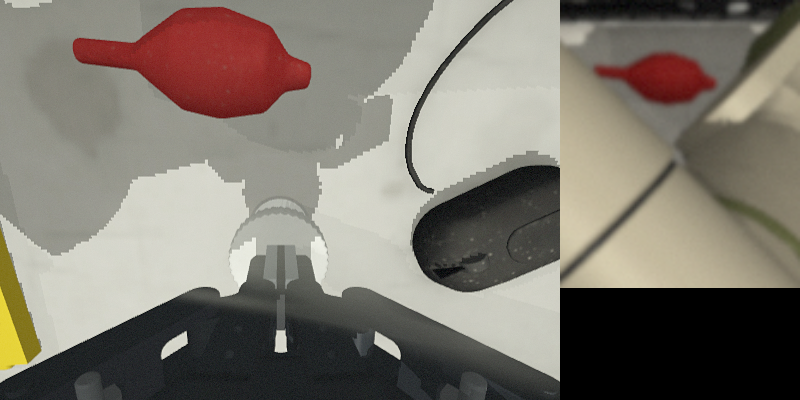

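```bash
python3 - <<'E'
from h import *
c,I,D=load('w6'); P=cloud(c,D)
for u in (236,260,272,280,290,320): 
  print(u,[(v,*(P[v,u]*1000).round().astype(int).tolist()) for v in (225,240,250,260,270,280,295)])
p=[.4943,-.3349]
for z in (.032,.051,.06,.08): print(z,proj(c,p+[z]))
E
```

```text
236 [(225, 491, -305, 2), (240, 504, -314, 61), (250, 498, -314, 61), (260, 493, -313, 60), (270, 487, -313, 60), (280, 482, -313, 61), (295, 499, -320, 104)]
260 [(225, 511, -326, 60), (240, 504, -326, 61), (250, 498, -325, 61), (260, 500, -326, 75), (270, 500, -327, 86), (280, 507, -329, 106), (295, 505, -329, 113)]
272 [(225, 511, -331, 60), (240, 503, -331, 60), (250, 504, -332, 73), (260, 504, -332, 84), (270, 504, -332, 93), (280, 504, -333, 100), (295, 506, -333, 114)]
280 [(225, 511, -335, 60), (240, 504, -335, 61), (250, 504, -335, 74), (260, 504, -336, 83), (270, 504, -336, 92), (280, 505, -336, 102), (295, 497, -336, 100)]
290 [(225, 511, -340, 60), (240, 504, -340, 60), (250, 504, -340, 74), (260, 504, -340, 84), (270, 504, -340, 93), (280, 504, -339, 101), (295, 504, -339, 111)]
320 [(225, 492, -362, 1), (240, 504, -355, 61), (250, 498, -355, 60), (260, 493, -355, 60), (270, 487, -356, 60), (280, 482, -356, 60), (295, 506, -349, 113)]
0.032 [279.56776025 237.0693443 ]
0.051 [279.19856455 250.04009429]
0.06 [278.99380225 257.23389607]
0.08 [278.44705984 276.44229713]
```

```bash
python3 - <<'E'
from h import *
c,I,D=load('w6'); P=cloud(c,D)
for u in (274,288): 
  print(u,[(v,*(P[v,u]*1000).round(1).tolist()) for v in range(238,254)])
  print([I[v,u].tolist() for v in range(238,254)])
E
```

```text
274 [(238, 505.2, -332.4, 61.7), (239, 504.2, -332.4, 60.3), (240, 503.5, -332.4, 60.0), (241, 503.4, -332.4, 61.1), (242, 502.4, -332.4, 59.8), (243, 502.1, -332.4, 60.5), (244, 501.2, -332.4, 59.4), (245, 503.6, -332.6, 66.7), (246, 503.5, -332.6, 67.6), (247, 503.4, -332.6, 68.5), (248, 503.9, -332.7, 70.8), (249, 503.8, -332.7, 71.9), (250, 503.7, -332.7, 72.8), (251, 503.7, -332.8, 73.9), (252, 504.1, -332.8, 75.9), (253, 503.3, -332.8, 75.2)]
[[177, 180, 170], [177, 180, 170], [178, 180, 170], [178, 181, 170], [179, 180, 171], [178, 181, 170], [172, 174, 165], [148, 150, 143], [137, 142, 132], [141, 142, 136], [138, 139, 133], [140, 142, 136], [138, 141, 133], [138, 140, 135], [137, 141, 133], [137, 141, 133]]
288 [(238, 504.9, -339.3, 60.7), (239, 504.2, -339.3, 60.2), (240, 503.6, -339.3, 60.0), (241, 503.1, -339.3, 60.1), (242, 502.4, -339.3, 59.7), (243, 502.0, -339.3, 60.1), (244, 501.7, -339.3, 60.5), (245, 503.5, -339.2, 66.3), (246, 503.5, -339.2, 67.5), (247, 503.6, -339.1, 68.8), (248, 503.7, -339.1, 70.3), (249, 503.9, -339.1, 71.9), (250, 503.9, -339.1, 73.1), (251, 503.7, -339.1, 73.6), (252, 504.0, -339.0, 75.4), (253, 504.1, -339.0, 76.8)]
[[176, 178, 170], [176, 179, 170], [177, 179, 170], [178, 180, 170], [177, 178, 169], [178, 180, 171], [169, 172, 163], [147, 149, 140], [135, 139, 133], [137, 140, 134], [136, 139, 132], [137, 139, 134], [134, 137, 130], [135, 140, 134], [137, 141, 133], [136, 139, 132]]
```

```bash
python3 - <<'E'
from h import *
for f in ('w2','w1','w5','w4'):
  c,I,D=load(f); P=cloud(c,D)
  for u in ((252,256,308,312) if f=='w2' else (178,182,380,386)): 
    print(f,u,[(v,*(P[v,u]*1000).round().astype(int).tolist()) for v in (range(240,270,4) if f=='w2' else range(250,290,5))])
E
python3 -c "
from h import *
p=viewer.camera_params('wrist');print(np.array(p['T_tool_cam']).round(4));s=env.observe();print(s['q'],s['position'],s['ft_force'])"
```

```text
w2 252 [(240, 452, -233, 1), (244, 450, -233, 3), (248, 470, -237, 56), (252, 470, -238, 61), (256, 470, -238, 66), (260, 470, -239, 70), (264, 470, -239, 73), (268, 471, -239, 78)]
w2 256 [(240, 452, -236, 1), (244, 449, -236, 1), (248, 470, -239, 57), (252, 471, -240, 62), (256, 470, -240, 66), (260, 470, -240, 69), (264, 470, -241, 73), (268, 470, -241, 77)]
w2 308 [(240, 455, -269, 2), (244, 452, -270, 1), (248, 472, -263, 56), (252, 472, -263, 62), (256, 472, -262, 66), (260, 471, -262, 69), (264, 472, -262, 73), (268, 472, -261, 77)]
w2 312 [(240, 455, -272, 2), (244, 452, -272, 2), (248, 449, -272, 1), (252, 472, -265, 61), (256, 473, -264, 67), (260, 472, -264, 69), (264, 472, -263, 75), (268, 472, -263, 78)]
w1 178 [(250, 405, -149, 16), (255, 400, -149, 15), (260, 470, -198, 168), (265, 469, -198, 170), (270, 466, -198, 169), (275, 464, -198, 170), (280, 462, -199, 171), (285, 461, -199, 172)]
w1 182 [(250, 401, -149, 5), (255, 396, -149, 6), (260, 468, -198, 164), (265, 466, -198, 163), (270, 464, -198, 165), (275, 462, -199, 166), (280, 460, -199, 166), (285, 458, -199, 1
[... 1533 characters left out ...]
, -145, 173), (260, 507, -143, 177), (265, 507, -142, 183), (270, 508, -140, 189), (275, 506, -140, 189), (280, 504, -141, 189), (285, 502, -140, 190)]
w4 386 [(250, 442, -213, 1), (255, 436, -214, 1), (260, 507, -146, 178), (265, 507, -144, 183), (270, 508, -142, 188), (275, 507, -141, 192), (280, 507, -140, 195), (285, 506, -140, 196)]
[[ 2.000e-04 -9.641e-01 -2.655e-01  6.540e-02]
 [ 1.000e+00  3.000e-04 -3.000e-04  6.000e-04]
 [ 3.000e-04 -2.655e-01  9.641e-01 -1.730e-01]
 [ 0.000e+00  0.000e+00  0.000e+00  1.000e+00]]
[-4.54659217e+01  3.61182518e+01  7.95168207e+01 -1.28153877e-05
  6.49453390e+01  4.41270560e+01] [ 0.49431678 -0.33488438  0.03245446] [0.14117082 0.05386585 0.70127697]
```

The pads visibly end about 34 mm above the reported TCP, so they closed just above the lid (lid 60, pad ends 66). The pot hasn't moved. The amber vial must have been held only by the top of its cap, which explains the low width reading. From here I'll treat the fingers as about 33 mm shorter than stated, so I'll open and go 32 mm lower.

```bash

python3 -m pendant '[[[0,0,0],0,1],[[0,0,0],0,1],[[0,0,0],0,1],[[0,0,0],0,1],[[0,0,0],0,1],[[0,0,-10],0,1],[[0,0,-12],0,1],[[0,0,-8],0,1],[[0,0,0],0,1]]'
```

```text
time_s: 10.45
position: [0.4939, -0.3345, -0.0006]
tool_rot: [[1.0, 0.007, -0.008], [0.007, -1.0, 0.008], [-0.008, -0.009, -1.0]]
ft_force: [0.7, -0.3, 0.1]
grip_width: 0.0856
```

```bash

python3 -m pendant '[[[0,0,0],0,-1],[[0,0,0],0,-1],[[0,0,0],0,-1],[[0,0,0],0,-1]]'
```

```text
time_s: 10.95
position: [0.4942, -0.3347, 0.0001]
tool_rot: [[1.0, 0.007, -0.007], [0.007, -1.0, 0.008], [-0.007, -0.008, -1.0]]
ft_force: [-0.1, -0.7, -1.2]
grip_width: 0.0498
```

Gripped at 50 mm, as it should be. I'll carry it to the green tray's pot recess.

```bash

python3 -m pendant '[[[0,0,30],0,-1],[[0,0,30],0,-1],[[-10,20,28],0,-1],[[-10,45,0],0,-1],[[-10,55,0],-0.02,-1],[[-10,55,0],-0.02,-1],[[-9,55,0],-0.02,-1],[[-9,55,0],-0.02,-1],[[-6,50,0],0,-1],[[-4,45,0],0,-1],[[0,30,0],0,-1],[[0,0,0],0,-1]]'; python3 -m pendant '[[[0,0,0],0,-1]]'
```

```text
time_s: 12.45
position: [0.4219, 0.0865, 0.0915]
tool_rot: [[0.997, -0.077, -0.002], [-0.077, -0.997, 0.006], [-0.003, -0.006, -1.0]]
ft_force: [0.5, -1.4, -0.4]
grip_width: 0.0497
time_s: 12.58
position: [0.4219, 0.0862, 0.0916]
tool_rot: [[0.997, -0.077, -0.002], [-0.077, -0.997, 0.006], [-0.002, -0.006, -1.0]]
ft_force: [0.5, -0.8, -0.4]
grip_width: 0.0498
```

```bash

python3 -m pendant '[[[4,19,0],0,-1],[[0,0,0],0,-1],[[0,0,-25],0,-1],[[0,0,-25],0,-1],[[0,0,-15],0,-1],[[0,0,-10],0,-1],[[0,0,0],0,-1]]'
```

```text
time_s: 13.45
position: [0.4274, 0.0986, 0.0149]
tool_rot: [[0.996, -0.084, 0.0], [-0.084, -0.996, 0.005], [-0.0, -0.005, -1.0]]
ft_force: [0.5, 0.7, -1.0]
grip_width: 0.0494
```

```bash

python3 -m pendant '[[[-1,7,0],0,-1],[[0,0,0],0,-1],[[0,0,-6],0,-1],[[0,0,-3],0,-1],[[0,0,0],0,-1]]'
```

```text
time_s: 14.08
position: [0.4271, 0.1059, 0.0067]
tool_rot: [[0.996, -0.084, 0.003], [-0.084, -0.996, 0.005], [0.002, -0.005, -1.0]]
ft_force: [0.8, -0.5, -0.9]
grip_width: 0.0498
```

```bash

python3 -m pendant '[[[0,0,-2],0,-1],[[0,0,0],0,0.5],[[0,0,0],0,1],[[0,0,0],0,1],[[0,0,30],0,1],[[0,0,40],0,1],[[0,0,40],0,1],[[20,25,0],0,1],[[40,50,0],0,1],[[40,50,0],0,1],[[24,35,0],0,1],[[0,0,0],0,1]]';python3 -m pendant '[[[0,0,0],0,1]]'; python3 - <<'E'
from h import *
c,I,D=snap('wrist','w7'); p=env.observe(); print(p['position'],p['grip_width'])
P=cloud(c,D)
for x,y,r,z in ((.4257,.1057,.03,.063),(.5522,.2723,.04,.059),(.4563,.2494,.015,.05)):
  t=(P[...,2]>z-.007)&(P[...,2]<z+.007)&(np.hypot(P[...,0]-x,P[...,1]-y)<r); q=P[t]; print(t.sum(),q.mean(0),np.ptp(q,axis=0)) if t.any() else 0
E
```

```text
time_s: 15.58
position: [0.5515, 0.2677, 0.1189]
tool_rot: [[0.996, -0.086, 0.005], [-0.086, -0.996, 0.005], [0.004, -0.005, -1.0]]
ft_force: [0.0, -0.3, -0.1]
grip_width: 0.0852
time_s: 15.7
position: [0.551, 0.2673, 0.1186]
tool_rot: [[0.996, -0.086, 0.004], [-0.086, -0.996, 0.004], [0.003, -0.005, -1.0]]
ft_force: [0.1, 0.9, -0.5]
grip_width: 0.0853
[0.55099988 0.26718353 0.11872519] 0.0855817897923229
261 [0.44836892 0.10704777 0.06164921] [0.0081487  0.02531944 0.01000408]
3302 [0.55188042 0.2724456  0.06009349] [0.05036547 0.05062324 0.01024481]
443 [0.45658362 0.25026771 0.05047952] [0.01931157 0.01931107 0.01003231]
```

View pics/w7.png

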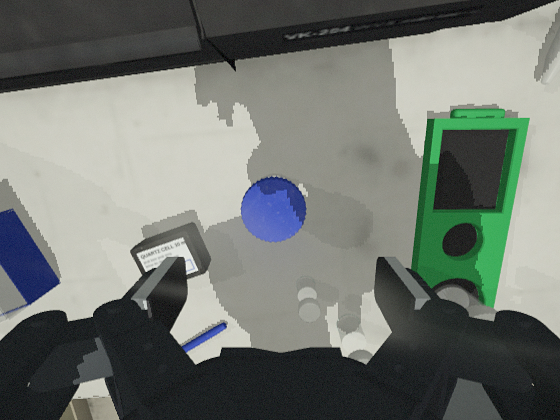

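The white pot is in its recess (462,290). The blue lid at (273,210) is confirmed. Before lowering I'll check clearance to the instrument.

```bash
python3 - <<'E'
from h import *
c,I,D=load('top0'); P=cloud(c,D)
for z0,z1 in ((.03,.1),(.1,.18),(.18,.3)):
  t=(P[...,2]>z0)&(P[...,2]<z1)&(P[...,1]>.18)&(P[...,1]<.36)&(P[...,0]>.59)&(P[...,0]<.9); print(z0,P[t][:,0].min() if t.any() else None, np.percentile(P[t][:,0],2))
E
python3 -m pendant '[[[1,5,0],0,1],[[0,0,0],0,1],[[0,0,-20],0,1],[[0,0,-25],0,1],[[0,0,0],0,1]]'
```

```text
0.03 0.6569789837488768 0.658021296741907
0.1 0.6502977937169884 0.6545460285095996
0.18 0.7190275636548207 0.7342565190798811
time_s: 16.38
position: [0.5516, 0.2701, 0.0745]
tool_rot: [[0.996, -0.09, 0.006], [-0.09, -0.996, 0.005], [0.005, -0.005, -1.0]]
ft_force: [-1.0, 0.5, 0.5]
grip_width: 0.0856
```

```bash

python3 -m pendant '[[[-5,2,-20],0,1],[[0,0,-20],0,1],[[0,0,-15],0,1],[[0,0,-14],0,1],[[0,0,0],0,1]]'
```

```text
time_s: 17.0
position: [0.549, 0.272, 0.0082]
tool_rot: [[0.996, -0.091, 0.013], [-0.091, -0.996, 0.006], [0.012, -0.008, -1.0]]
ft_force: [-1.0, -0.2, 0.8]
grip_width: 0.0851
```

```bash

python3 -m pendant '[[[0,0,-7],0,1],[[0,0,0],0,-1],[[0,0,0],0,-1],[[0,0,0],0,-1],[[0,0,0],0,-1],[[0,0,0],0,-1]]'
```

```text
time_s: 17.75
position: [0.5499, 0.2723, 0.0025]
tool_rot: [[0.996, -0.09, 0.016], [-0.091, -0.996, 0.007], [0.015, -0.009, -1.0]]
ft_force: [0.0, -0.3, -1.1]
grip_width: 0.05
```

```bash

python3 -m pendant '[[[0,0,30],0,-1],[[0,0,35],0,-1],[[-5,-20,33],0,-1],[[-13,-40,0],0.03,-1],[[-16,-50,0],0.03,-1],[[-16,-50,0],0.03,-1],[[-16,-50,0],0.03,-1],[[-16,-50,0],0.03,-1],[[-16,-50,0],0.02,-1],[[-14,-35,0],0,-1],[[-10,-20,0],0,-1],[[0,0,0],0,-1]]'; python3 -m pendant '[[[0,0,0],0,-1]]'
```

```text
time_s: 19.25
position: [0.4224, -0.1031, 0.1035]
tool_rot: [[0.996, 0.086, 0.017], [0.086, -0.996, 0.008], [0.018, -0.007, -1.0]]
ft_force: [0.3, -0.2, 0.1]
grip_width: 0.0494
time_s: 19.38
position: [0.4226, -0.1027, 0.1036]
tool_rot: [[0.996, 0.086, 0.017], [0.086, -0.996, 0.008], [0.018, -0.007, -1.0]]
ft_force: [1.1, -0.3, -1.2]
grip_width: 0.0499
```

```bash

python3 -m pendant '[[[4,-4,0],0,-1],[[0,0,-25],0,-1],[[0,0,-25],0,-1],[[0,0,-20],0,-1],[[0,0,-10],0,-1],[[0,0,0],0,-1]]'
```

```text
time_s: 20.12
position: [0.4304, -0.1046, 0.0218]
tool_rot: [[0.996, 0.092, 0.02], [0.092, -0.996, 0.007], [0.021, -0.005, -1.0]]
ft_force: [-0.5, 0.6, -0.2]
grip_width: 0.0502
```

```bash

python3 -m pendant '[[[-4,-3,0],0,-1],[[0,0,-7],0,-1],[[0,0,-4],0,-1],[[0,0,-2],0,-1],[[0,0,0],0,-1]]'
```

```text
time_s: 20.75
position: [0.4271, -0.1082, 0.0095]
tool_rot: [[0.995, 0.093, 0.023], [0.093, -0.996, 0.005], [0.024, -0.003, -1.0]]
ft_force: [-0.2, -0.5, -0.5]
grip_width: 0.0498
```

```bash

python3 -m pendant '[[[0,0,-3],0,-1],[[0,0,0],0,0.5],[[0,0,0],0,1],[[0,0,0],0,1],[[0,0,35],0,1],[[0,0,40],0,1],[[0,25,40],-0.03,0.2],[[5,50,0],-0.03,0.2],[[5,55,0],-0.03,0.2],[[5,55,0],-0.03,0],[[5,55,0],-0.03,0],[[5,50,0],0,0]]';python3 -m pendant '[[[2,40,0],0,0],[[2,28,0],0,0],[[0,0,0],0,0],[[0,0,0],0,0]]'; python3 - <<'E'
from h import *
c,I,D=snap('wrist','w8'); p=env.observe(); print(p['position'],p['grip_width'])
P=cloud(c,D)
x,y,r,z=(.4563,.2494,.015,.05)
t=(P[...,2]>z-.007)&(P[...,2]<z+.007)&(np.hypot(P[...,0]-x,P[...,1]-y)<r); q=P[t]; print(t.sum(),q.mean(0),np.ptp(q,axis=0)) if t.any() else 0
E
```

```text
time_s: 22.25
position: [0.4527, 0.1878, 0.1267]
tool_rot: [[0.997, -0.07, 0.029], [-0.07, -0.998, 0.001], [0.029, -0.003, -1.0]]
ft_force: [1.0, -0.5, -0.1]
grip_width: 0.0425
time_s: 22.75
position: [0.4556, 0.2607, 0.1263]
tool_rot: [[0.998, -0.064, 0.029], [-0.064, -0.998, 0.001], [0.029, -0.003, -1.0]]
ft_force: [-0.3, -0.0, -0.4]
grip_width: 0.0427
[0.45566738 0.26058469 0.12634746] 0.042542065045409534
455 [0.45540171 0.25017874 0.05108339] [0.01921702 0.01853484 0.01088078]
```

```bash

python3 -m pendant '[[[1,-10,0],0,0],[[0,0,0],0,0],[[0,0,-25],0,0],[[0,0,-25],0,0],[[0,0,-10],0,0],[[0,0,0],0,0]]'
```

```text
time_s: 23.55
position: [0.4581, 0.2466, 0.0662]
tool_rot: [[0.997, -0.07, 0.031], [-0.07, -0.998, 0.002], [0.031, -0.004, -1.0]]
ft_force: [0.3, -0.4, 0.2]
grip_width: 0.0429
```

```bash

python3 -m pendant '[[[0,4,0],0,0],[[0,0,-20],0,0],[[0,0,-20],0,0],[[0,0,-20],0,0],[[0,0,-12],0,0],[[0,0,-4],0,0],[[0,0,0],0,0]]'
```

```text
time_s: 24.42
position: [0.4619, 0.253, -0.0064]
tool_rot: [[0.997, -0.07, 0.043], [-0.07, -0.998, 0.005], [0.042, -0.008, -0.999]]
ft_force: [0.7, -0.5, 0.0]
grip_width: 0.0425
```

```bash

python3 -m pendant '[[[-3,-3,-4],0,0],[[0,0,0],0,0],[[0,0,0],0,-1],[[0,0,0],0,-1],[[0,0,0],0,-1],[[0,0,0],0,-1]]'; python3 -c "
from h import *
snap('wrist','w9')"
```

```text
time_s: 25.18
position: [0.4593, 0.25, -0.0092]
tool_rot: [[0.997, -0.07, 0.045], [-0.07, -0.998, 0.006], [0.044, -0.009, -0.999]]
ft_force: [0.2, 0.5, 0.2]
grip_width: 0.0202
```

View pics/w9.png

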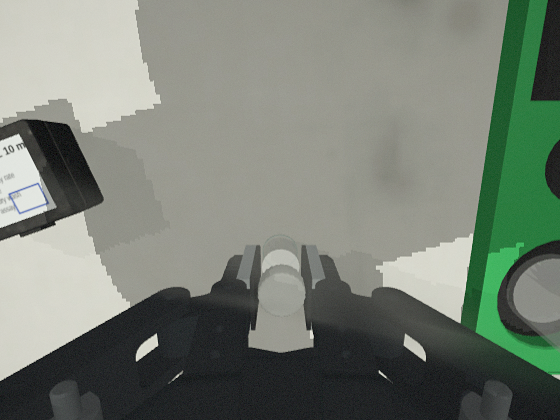

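The clear vial is held upright between the pads (282,280). I'll carry it to the green tray.

```bash

python3 -m pendant '[[[0,0,25],0,-1],[[0,0,30],0,-1],[[5,-20,10],0,-1],[[8,-32,0],0,-1],[[8,-33,0],0,-1],[[8,-33,0],0,-1],[[5,-25,0],0,-1],[[0,0,0],0,-1],[[0,0,0],0,-1]]'
```

```text
time_s: 26.35
position: [0.4934, 0.1034, 0.0576]
tool_rot: [[0.997, -0.069, 0.045], [-0.069, -0.998, 0.006], [0.044, -0.009, -0.999]]
ft_force: [-0.6, 0.4, -1.0]
grip_width: 0.02
```

```bash

python3 -m pendant '[[[2,-3,0],0,-1],[[0,0,-20],0,-1],[[0,0,-15],0,-1],[[0,0,-10],0,-1],[[0,0,0],0,-1]]'
```

```text
time_s: 26.98
position: [0.4955, 0.1033, 0.0117]
tool_rot: [[0.997, -0.064, 0.046], [-0.064, -0.998, 0.006], [0.045, -0.009, -0.999]]
ft_force: [-0.0, -0.1, -0.2]
grip_width: 0.0201
```

```bash

python3 -m pendant '[[[1,-3,0],0,-1],[[0,0,-8],0,-1],[[0,0,-5],0,-1],[[0,0,-3],0,-1],[[0,0,0],0,-1]]'
```

```text
time_s: 27.6
position: [0.4972, 0.1002, -0.0044]
tool_rot: [[0.997, -0.063, 0.048], [-0.064, -0.998, 0.006], [0.047, -0.009, -0.999]]
ft_force: [0.8, -0.5, -0.2]
grip_width: 0.0201
```

```bash

python3 -m pendant '[[[0,0,0],0,-0.2],[[0,0,0],0,-0.1],[[0,0,0],0,0],[[0,0,35],0,0],[[0,0,40],0,1],[[0,0,30],0.18,1],[[0,0,0],0.18,1],[[0,0,0],0.18,1]]'; python3 -c "
from h import *
snap('wrist','w10'); c,I,D=load('w10'); P=cloud(c,D)
for x,y,r,z in ((.4257,.1057,.03,.063),(.4933,.1,.02,.054)):
  t=(P[...,2]>z-.007)&(P[...,2]<z+.007)&(np.hypot(P[...,0]-x,P[...,1]-y)<r); q=P[t]; print(t.sum(),q.mean(0),np.ptp(q,axis=0)) if t.any() else 0
"
python3 -m pendant '[[[0,30,0],0.18,1],[[0,40,0],0.18,1],[[0,40,0],0.18,1],[[0,40,0],0.18,1],[[0,40,0],0.18,1],[[0,35,0],0.18,1],[[5,30,0],0.18,1],[[5,20,0],0.1,1],[[0,0,0],0,1],[[0,0,0],0,1]]'; python3 -c "
from h import *
snap('wrist','w11'); c,I,D=load('w11'); P=cloud(c,D); H=P[...,2]
m=((H>.018)&(H<.04)&(np.hypot(P[...,0]-.503,P[...,1]-.372)<.05)).astype(np.uint8); cs,_=cv2.findContours(m,0,1); k=max(cs,key=cv2.contourArea)[:,0]
W=P[k[:,1],k[:,0],:2].astype(np.float32); r=cv2.minAreaRect(W); print(r,cv2.boxPoints(r).round(4).tolist())
t=m.astype(bool)&(H>.024); print(P[t].mean(0))
"
```

```text
time_s: 28.6
position: [0.497, 0.1004, 0.105]
tool_rot: [[0.88, 0.473, 0.039], [0.472, -0.881, 0.029], [0.048, -0.007, -0.999]]
ft_force: [-0.1, 0.5, -0.8]
grip_width: 0.0854
3386 [0.42721552 0.10646668 0.06399277] [0.05114671 0.05052543 0.01037489]
555 [0.49342133 0.10053438 0.05506775] [0.01895584 0.01903151 0.01049195]
time_s: 29.9
position: [0.5057, 0.3829, 0.1038]
tool_rot: [[-0.29, 0.957, -0.022], [0.956, 0.291, 0.043], [0.047, -0.008, -0.999]]
ft_force: [-0.2, -0.7, -0.3]
grip_width: 0.0853
((0.5024743676185608, 0.373747855424881), (0.046793412417173386, 0.057916805148124695), 15.013340950012207) [[0.4724000096321106, 0.39570000767707825], [0.48739999532699585, 0.33970001339912415], [0.5325999855995178, 0.35179999470710754], [0.5175999999046326, 0.40779998898506165]]
[0.50303776 0.37533249 0.02926566]
```

View pics/w11.png

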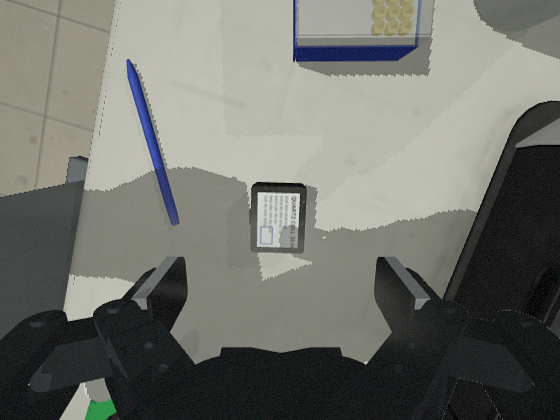

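The wrist view shows the case at (278,218), squared to the jaws. The white pot and clear vial measured well in their recesses (tops 0.064 and 0.055, on centre within 2 mm). I'll lower on the case.

```bash

python3 -m pendant '[[[-4,-7,0],-0.03,1],[[0,0,-20],0,1],[[0,0,-25],0,1],[[0,0,-25],0,1],[[0,0,-20],0,1],[[0,0,-10],0,1],[[0,0,0],0,1]]'
```

```text
time_s: 30.82
position: [0.5011, 0.3694, 0.0036]
tool_rot: [[-0.242, 0.97, -0.018], [0.969, 0.242, 0.044], [0.047, -0.007, -0.999]]
ft_force: [-0.3, 0.4, -0.2]
grip_width: 0.0853
```

```bash

python3 -m pendant '[[[1,6,0],0.01,1],[[0,0,-12],0,1],[[0,0,-9],0,1],[[0,0,-5],0,1],[[0,0,0],0,1]]'
```

```text
time_s: 31.45
position: [0.5027, 0.3761, -0.0225]
tool_rot: [[-0.251, 0.968, -0.016], [0.967, 0.252, 0.045], [0.047, -0.004, -0.999]]
ft_force: [-0.6, -0.2, 0.8]
grip_width: 0.0851
```

```bash

python3 -m pendant '[[[0,0,0],0,-1],[[0,0,0],0,-1],[[0,0,0],0,-1],[[0,0,0],0,-1],[[0,0,0],0,-1]]' 50;python3 -m pendant '[[[0,0,30],0,-1],[[0,0,35],0,-1],[[0,0,30],0,-1],[[3,-25,0],-0.18,-1],[[4,-35,0],-0.18,-1],[[5,-35,0],-0.18,-1],[[6,-35,0],-0.18,-1],[[6,-35,0],-0.18,-1],[[6,-35,0],-0.18,-1],[[6,-35,0],-0.18,-1],[[6,-25,0],-0.18,-1],[[6,-10,0],-0.18,-1]]';python3 -m pendant '[[[0,0,0],-0.18,-1],[[0,0,0],-0.1,-1],[[0,0,0],0,-1]]'
```

```text
time_s: 32.08
position: [0.5032, 0.3762, -0.0217]
tool_rot: [[-0.251, 0.968, -0.014], [0.967, 0.252, 0.045], [0.047, -0.003, -0.999]]
ft_force: [-0.2, -0.3, 0.1]
grip_width: 0.0441
time_s: 33.58
position: [0.5504, 0.0978, 0.0757]
tool_rot: [[0.987, 0.154, 0.047], [0.153, -0.988, 0.011], [0.048, -0.004, -0.999]]
ft_force: [-1.3, 0.1, -0.1]
grip_width: 0.0446
time_s: 33.95
position: [0.5506, 0.0966, 0.0755]
tool_rot: [[0.989, -0.137, 0.048], [-0.137, -0.991, -0.003], [0.048, -0.004, -0.999]]
ft_force: [-0.5, -0.3, -0.2]
grip_width: 0.0444
```

```bash

python3 -m pendant '[[[10,-1,0],0.06,-1],[[0,0,0],0,-1],[[0,0,-25],0,-1],[[0,0,-20],0,-1],[[0,0,-15],0,-1],[[0,0,0],0,-1]]'
```

```text
time_s: 34.7
position: [0.5595, 0.0961, 0.0141]
tool_rot: [[0.996, -0.071, 0.048], [-0.071, -0.997, 0.0], [0.048, -0.004, -0.999]]
ft_force: [0.5, -0.2, 0.1]
grip_width: 0.0444
```

```bash

python3 -m pendant '[[[1,-1,-12],0,-1],[[0,0,-10],0,-1],[[0,0,-5],0,-1],[[0,0,0],0,-1]]'
```

```text
time_s: 35.2
position: [0.5612, 0.095, -0.0135]
tool_rot: [[0.996, -0.071, 0.05], [-0.071, -0.997, 0.0], [0.05, -0.004, -0.999]]
ft_force: [0.6, 0.1, -0.4]
grip_width: 0.0443
```

```bash

python3 -m pendant '[[[0,0,-4],0,-1],[[0,0,0],0,-1],[[0,0,0],0,0.3],[[0,0,0],0,0.5],[[0,0,0],0,1],[[0,0,30],0,1],[[0,0,40],0,1],[[-20,0,40],0,1],[[-30,0,20],0,1],[[0,-40,0],0,1],[[0,-60,0],0,1],[[0,0,0],0,1]]'; python3 -m pendant '[[[0,0,0],0,1],[[0,0,0],0,1]]'; python3 - <<'E'
from h import *
c,I,D=snap('wrist','w12'); print(env.observe()['position']); P=cloud(c,D)
trays=dict(g=((.4933,.1001),-4.5),y=((.4952,-.1013),5.0))
for n,t,lx,h,r in (('blue','y',-.068,.059,.04),('amber','y',0,.05,.02),('white','g',-.068,.059,.04),('clear','g',0,.05,.02),('case','g',.066,.028,.045)):
  o,a=trays[t]; a=np.radians(a); X=P[...,0]-o[0]; Y=P[...,1]-o[1]; lX=X*np.cos(a)+Y*np.sin(a); lY=-X*np.sin(a)+Y*np.cos(a)
  m=(abs(P[...,2]-h-.004)<.006)&(np.hypot(lX-lx,lY)<r); 
  if not m.any(): print(n,'unseen'); continue
  q=P[m]; A=np.c_[q[:,:2]-q[:,:2].mean(0),np.ones(len(q))]; s=np.linalg.lstsq(A,q[:,2],rcond=None)[0]
  print(n,m.sum(),'local %.1f %.1f mm, base z %.1f'%((lX[m].max()+lX[m].min())*500,(lY[m].max()+lY[m].min())*500,(s[2]-h)*1000),'ext',(np.ptp(lX[m])*1000).round(),(np.ptp(lY[m])*1000).round(),'slope',s[:2].round(3))
E
```

```text
time_s: 36.7
position: [0.5099, -0.0073, 0.118]
tool_rot: [[0.996, -0.069, 0.054], [-0.069, -0.998, -0.001], [0.054, -0.003, -0.999]]
ft_force: [0.3, 0.8, -0.4]
grip_width: 0.0852
time_s: 36.95
position: [0.5097, -0.0063, 0.118]
tool_rot: [[0.996, -0.068, 0.054], [-0.068, -0.998, -0.0], [0.054, -0.004, -0.999]]
ft_force: [-0.4, 0.6, 0.1]
grip_width: 0.0857
[ 0.50967078 -0.0061067   0.11791996]
blue 175 local -62.3 -0.1 mm, base z 4.3 ext 37.0 50.0 slope [-0.064 -0.086]
amber 534 local -0.2 0.6 mm, base z 4.8 ext 19.0 19.0 slope [-0.097 -0.113]
white 201 local -71.4 -20.6 mm, base z 4.2 ext 22.0 9.0 slope [0.037 0.436]
clear 532 local -0.5 -0.5 mm, base z 4.8 ext 19.0 19.0 slope [-0.094  0.128]
case 3957 local 64.6 -0.7 mm, base z 5.2 ext 57.0 46.0 slope [-0.     0.022]
```

View pics/w12.png

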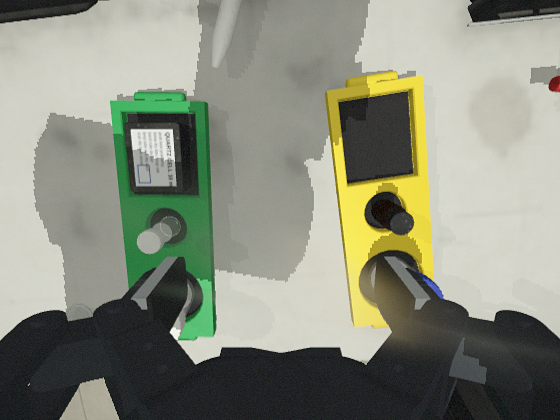

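The vials and the case are seated: centred within 1.5 mm, bases at about 4–5 mm. The fingers hide the pots, so I'll back off and check them.

```bash

python3 -m pendant '[[[-30,0,30],0,1],[[-40,0,30],0,1],[[-40,0,30],0,1],[[0,0,0],0,1],[[0,0,0],0,1]]'; python3 - <<'E'
from h import *
c,I,D=snap('wrist','w13'); P=cloud(c,D)
trays=dict(g=((.4933,.1001),-4.5),y=((.4952,-.1013),5.0))
for n,t,lx,h,r in (('blue','y',-.068,.059,.04),('amber','y',0,.05,.02),('white','g',-.068,.059,.04),('clear','g',0,.05,.02),('case','g',.066,.028,.045)):
  o,a=trays[t]; a=np.radians(a); X=P[...,0]-o[0]; Y=P[...,1]-o[1]; lX=X*np.cos(a)+Y*np.sin(a); lY=-X*np.sin(a)+Y*np.cos(a)
  m=(abs(P[...,2]-h-.004)<.006)&(np.hypot(lX-lx,lY)<r)
  if not m.any(): print(n,'unseen'); continue
  print(n,m.sum(),'local %.1f %.1f mm, base z %.1f'%((lX[m].max()+lX[m].min())*500,(lY[m].max()+lY[m].min())*500,(np.median(P[m][:,2])-h)*1000),'ext',(np.ptp(lX[m])*1000).round(),(np.ptp(lY[m])*1000).round())
c,I,D=snap('top','t13'); c0,I0,D0=load('top0')
for J in (I0,I):
  hsv=cv2.cvtColor(J[150:200,380:460],cv2.COLOR_RGB2HSV); m=cv2.inRange(hsv,(0,150,80),(8,255,255))|cv2.inRange(hsv,(172,150,80),(180,255,255)); print('bulb',np.argwhere(m).mean(0),(m>0).sum())
E
```

```text
time_s: 37.62
position: [0.3968, -0.0024, 0.2093]
tool_rot: [[0.997, -0.061, 0.053], [-0.061, -0.998, 0.001], [0.053, -0.004, -0.999]]
ft_force: [0.1, 0.4, 0.2]
grip_width: 0.0853
blue 2010 local -67.8 -0.1 mm, base z 5.1 ext 50.0 51.0
amber 347 local -0.9 0.5 mm, base z 5.2 ext 19.0 19.0
white 1945 local -68.7 0.4 mm, base z 5.2 ext 50.0 50.0
clear 337 local -1.3 -0.4 mm, base z 5.2 ext 19.0 19.0
case 2759 local 64.3 -0.6 mm, base z 5.1 ext 58.0 46.0
bulb [21.98566308 42.20071685] 558
bulb [21.95357143 42.17142857] 560
```

View pics/w13.png

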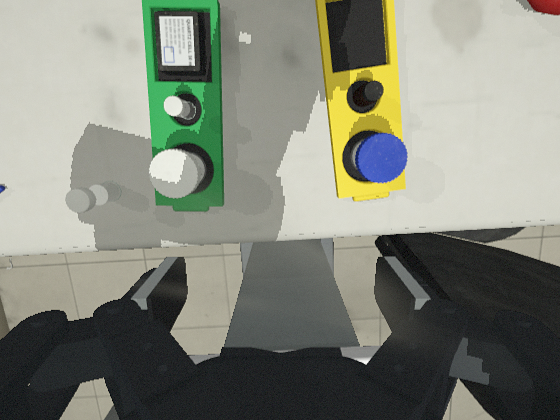

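All five things are seated and the bulb hasn't moved. I'm handing the job in.

```bash
python3 -c "
from rig import ticket
print(ticket.close_job())"
```

```text
the job is handed in; nothing more can be done
None
```

Both kits are made up and the job is handed in, after about 38 s of the 102 s allowed. The hand-in gave no verdict.

- **Placing:** The blue-lidded pot and amber vial are in the yellow tray. The white-lidded pot, the 50 mm clear vial and the black case are in the green tray.
- **Last checks:** The final wrist view put every item within 2 mm of its recess centre (13 mm allowed). Bases read about 5 mm above the tray underside; fully down is 4 mm, and the camera reads about 1 mm high. Nothing looked tilted, and the gripper was clear of everything.
- **Red bulb:** It did not move; its position in the top view matched the start to within 0.1 pixel.

**What disagreed with the description:**
- **Finger length:** The finger ends sat about 34 mm behind the stated TCP. My first grip on the white pot therefore closed just above its lid, without touching it, and I redid it lower. The amber vial was carried only by the top of its cap.
- **Tool tilt:** The tool drifted to about 3° of tilt during the job, with no visible effect on the placements.

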